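# Set up, pin and hold a hinged glass mould

## Task

Make the mould ready for a short piece: nest the loose spacer cup upright in the matching cup inside the open mould, then swing both mould halves fully shut around them, and push the locking pin from its rest down through the two lined-up lug holes until its head is fully home. Then pinch the two upright handle posts together firmly between the fingers to keep the halves pressed shut, and finish while still holding them like that; do not let go. Leave the other things on the bench alone.

Things in the scene. Friction and masses are not known exactly. Their poses are not given: they have to be found in the camera images.
- mould: Bed plate of a hinged two-part glass-blowing mould, bolted to the bench: steel plate 210 x 160, 12 thick. Origin: on the bench (underside of the plate), directly under the centre of the mould's round cavity. Its x axis points from the handle posts towards the hinge, z up. The upright hinge axis is 85 from the origin along +x, at y = 0; left is the +y side. The dark half shells (inner radius 48, wall 14) reach 92 above the bench. (Sizes in mm.)
- left_half (a joint): Opening angle of the left mould half (rad): 0 = shut against its stop, at most 0.75 = wide open, swinging out to the mould's +y side about the upright hinge. A steady friction of about 0.25 N m holds it where it is left (about 1.1 N at the post); no spring. The halves do not push on each other.
- right_half (a joint): The same for the right half, which opens to the mould's -y side; 0 = shut.
- left_hole (a point): Centre of the mouth of the left half's pin hole, on the top face of its steel lug (36 x 34, 14 thick), 88 above the bench. The hole is vertical, 14.5 wide, right through, with a 2 chamfer, 175 from the hinge axis. Shut, this lug lies above the right one and both holes are in line, at x = -90, y = 0 of the mould. (Sizes in mm.)
- right_hole (a point): Centre of the mouth of the right half's pin hole, on the top face of its lug, same size, 66 above the bench (22 below the left one); 175 from the hinge axis. (Sizes in mm.)
- left_post (a point): Handle post of the left half (named left_half_c0 in contact rules): upright bare steel round bar, 16 in diameter, free from 88 to 142 above the bench at its top. The point lies on the bar's axis, 127 above the bench (15 below its top). 230 from the hinge axis towards the robot and, when shut, at x = -145, y = +12 of the mould. An arm 10 wide joins the foot of the post to the lug. (Sizes in mm.)
- right_post (a point): Handle post of the right half (right_half_c0), the same: free from 66 to 142 above the bench, point on the axis 127 above the bench; when shut at x = -145, y = -12 of the mould. Shut, the two posts stand side by side, 40 over both, 8 apart. (Sizes in mm.)
- pin_head (a point): Locking pin, steel; the point is the centre of its round head, 24 in diameter, 26 tall. Below the head a shank of 12 diameter reaches 50 down, its last 7 tapered to 5. At the start it stands in the pin rest with its head 55 to 81 above the bench. Fully home in the mould (head resting on the upper lug), the point is 101 above the bench. About 90 g. (Sizes in mm.)
- pin_rest: Fixed dark wooden block 52 x 52 x 45 high in which the pin stands (hole 14 wide, 40 deep, at its centre). Origin: centre of its underside. (Sizes in mm.)
- spare_cup_center (a point): Loose metal spacer cup, open at the top, standing on the bench; the point is on its axis half-way up (25). 50 high, outside diameter 41 at the foot growing evenly to 60 at the rim, wall 2.5, floor 20 thick. About 140 g. z axis up out of the mouth. (Sizes in mm.)
- seated_cup_center (a point): An identical cup standing on the bed plate inside the open mould, not always quite central; the point is on its axis half-way up, 37 above the bench. When the spare cup is nested inside, it rests on this cup's floor and stands 20 higher. (Sizes in mm.)
- wax_tin: Low round tin, 68 across, 36 high (mm). Bystander, to be left alone. Origin: centre of its underside.
- jacks: Steel jacks (long two-bladed tongs) lying flat, about 240 long, 62 wide (mm). Bystander, to be left alone. Origin: centre of its underside.
- paddle: Wooden paddle lying flat, about 225 long, 70 wide, 16 high (mm). Bystander, to be left alone. Origin: centre of its underside.
- tumbler: Clear glass tumbler, 76 across, 100 high (mm). Bystander, to be left alone. Origin: centre of its underside.
- cork_block: Cork block 80 x 60 x 30 (mm). Bystander, to be left alone. Origin: centre of its underside.
- weight: Dark steel knobbed weight, 60 across, 50 high (mm). Bystander, to be left alone. Origin: centre of its underside.

How it is judged:
By the outcome, as a careful person would: the job done as asked, in the order asked, and still so for the second after the job is handed in, while the arm keeps its last pose, push and grip.
It also fails if it takes over 72 s, if anything falls off the work surface, if the arm or the gripper's body presses on something with over 40 N, if the wrist force passes 120 N, or if a joint passes its speed limit or range.

## Robot

A 6-joint arm with a two-finger parallel gripper is mounted at the origin on the work surface. World frame = base frame: x ahead of the robot, y to its left, z up, the work surface at z = 0. Lengths are in m, angles in degrees, forces in N, time in s.
With the tool pointing down it reaches from about 0.35 to 0.975 m from the base axis. Payload 17.4 kg.
Tool frame: the origin (TCP) lies between the finger pads; the fingertips stand 22 mm ahead of it and the grasp point (between the pads) lies 3 mm ahead of it; z points along the fingers, y is the line along which they close (so a half turn about z gives the same grasp; the last joint's range is limited). The gripper opens to 85 mm and grips with 20 to 120 N. Pads are 22 mm wide; open, the fingers measure 114 mm over their backs; the gripper's body (76 mm by 85 mm) begins 54 mm behind the grasp point. The pads swing forward as they close: fully open they stand 13 mm farther back than shut.
Start: joints at [70.199, 6.646, 82.598, -0, 90.757, -2.166], TCP at [0.205, 0.643, 0.253] pointing down, gripper open.
Joint ranges: [-162.19, 162.19], [-47.58, 125.68], [4.15, 143.07], [-65.23, 245.23], [0.69, 171.88], [-170.13, 170.13]. Speed limits (degrees/s): [108.29, 108.29, 127.2, 180, 180, 180].

## Interface

Orientations are given as a 3x3 rotation matrix whose columns are the frame's x, y, z axes.
In Python, from plant import robot gives the robot as it stands.
- The arm moves only by the tool send_rows, never from a script. Its argument "increments" is a list of rows, each a list of 3 entries, a list of its own where there are three numbers: the shift along the world's x, y, z each as a share of 0.02 m, from -1 to 1, then the turn, a rotation vector about the world's x, y, z each as a share of 6 degrees, from -1 to 1, then the opening, from -1 (shut) to 1 (fully open), so that 0 is half open. In form: [[[dx, dy, dz], [ax, ay, az], grip], ...]. A call has exactly 5 rows; each row shifts and turns the commanded pose from where the row before left it; what a row does not reach is not made up. A row lasts 1/10 s, in which the tool goes at most 50 mm and 8.59 degrees, less where a joint would pass 70% of its speed; a pose out of reach is approached as far as the arm can. A call with a number of a shift or a turn outside -1 to 1 is refused whole. A call with a gripper value outside its range is refused whole. The fingers move at their own pace and stop on an object; "grip_force" is the grip in N (left out, the last holds). Time passes only in rows, so rows that do not move let the fingers close, or fill a call up. It gives the time, the measured TCP pose, the force, the opening and the grip force at its end, in the units of the state.
- robot.sense(): the state, without advancing time (a new reading comes with each control period).
- robot.snapshot(name): name is "scene" or "top" or "wrist"; returns a dict with "image" (480x640x3 uint8, red, green, blue), "camera_matrix" (3x3 intrinsics, pixels), "dist_coeffs" ([k1, k2, p1, p2, k3] as OpenCV has them; the pictures are not rectified), "R" (3x3) and "t" (3): a world point X has camera coordinates R X + t; the wrist camera has in their place "tool_from_camera" (4x4, takes a point from camera to tool coordinates, whose origin is the TCP and whose axes are the flange's). Camera axes: x right, y down, z forward; pixel columns grow to the right and rows downward; lengths in m; the calibration is good to about 2 mm. A picture is of the moment at which its call begins: read the wrist's pose just before it. There is no depth.
- robot.job_done(): hands the job in; it is judged then, once.
The state is a dict: "time": time; "joint_pos": joint angles; "qvel": joint speeds; "joint_torque": joint torques, N m; "tool_pos": TCP position; "tcp_rot": TCP orientation; "ft_force": force on the tool from outside, world axes, zero at the start; "moment": the same for the moment, N m; "width": opening from 0.0 (shut) to 1.0 (fully open); "grasp_force": force on a finger pad.
Only numpy, scipy, OpenCV 4.12 (cv2) and the standard library are available. Lean on these libraries where they do the work, as an engineer would, in place of code of your own. Each camera call takes 0.05 s, during which the arm holds its last target. There are 200 camera calls.

## Working session

There is one attempt and no reset: what is moved stays moved. The work goes in short steps, Python scripts to look and compute and a tool call to move; the robot and the scene stay as the last step left them, time stands still between calls to the robot, and variables do not carry over. Pictures are saved under pics/ and viewed, at most 10 in all, crops included, and the job is handed in when it is done.

Besides the shell and the picture viewer there is one more tool, called as a command line: name --argument value ..., lists and objects as JSON in quotes. send_rows: Moves the arm, as the interface text tells. Its arguments: {"type":"object","properties":{"increments":{"type":"array"},"grip_force":{"type":"number"}},"required":["increments"]}

```bash
mkdir -p pics; ls; python3 - <<'E'
from plant import robot
import cv2,numpy as np,pickle
s=robot.sense(); print({k:np.round(v,3).tolist() for k,v in s.items()})
d={}
for n in ("scene","top"):
    p=robot.snapshot(n); d[n]=p
    cv2.imwrite(f"pics/{n}0.png",p["image"][:,:,::-1]); print(n,np.round(-p["R"].T@p["t"],3),np.round(p["R"],2).tolist(),p["camera_matrix"].tolist(),p["dist_coeffs"])
pickle.dump(d,open("s0.pkl","wb"))
E
```

```text
pics
{'time': 0.0, 'joint_pos': [70.198, 6.676, 82.637, 0.0, 90.756, -2.166], 'qvel': [0.01, 0.08, -0.077, 0.062, -0.05, -0.095], 'joint_torque': [-0.001, -73.205, -63.245, -0.0, 0.007, 0.0], 'tool_pos': [0.204, 0.643, 0.253], 'tcp_rot': [[-0.953, 0.303, -0.0], [0.303, 0.953, -0.001], [0.0, -0.001, -1.0]], 'ft_force': [-0.657, 0.41, -0.091], 'moment': [0.031, 0.013, 0.018], 'grasp_force': 0.0, 'width': 1.0}
scene [0.97  0.492 1.049] [[-0.75, 0.66, -0.0], [0.55, 0.61, -0.57], [-0.38, -0.43, -0.82]] [[535.5836154183382, 0.0, 319.32557209318617], [0.0, 535.5836154183382, 237.99317042479072], [0.0, 0.0, 1.0]] [-0.11859006  0.          0.          0.          0.        ]
top [0.337 0.01  1.206] [[0.02, -1.0, 0.01], [-0.98, -0.02, -0.18], [0.18, -0.01, -0.98]] [[472.32670377733115, 0.0, 319.3162241790201], [0.0, 472.32670377733115, 244.12646224431305], [0.0, 0.0, 1.0]] [-0.07220901  0.          0.          0.          0.        ]
```

View pics/scene0.png

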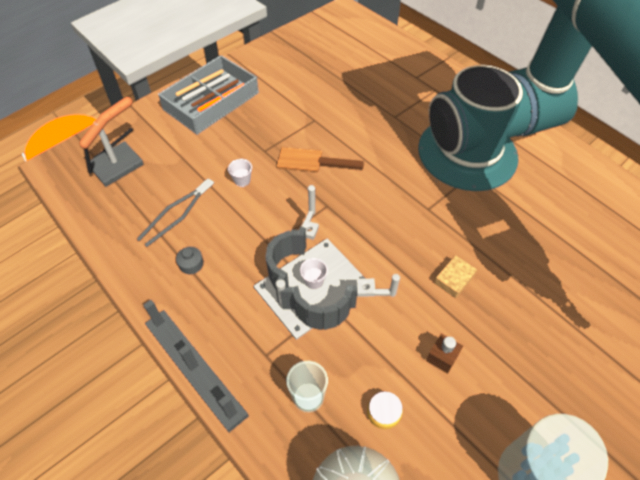

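View pics/top0.png

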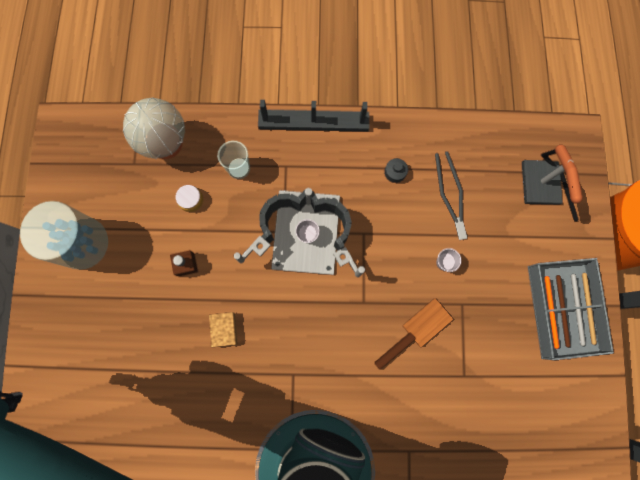

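The scene picture shows the spare cup at (240,173), the pin at (448,345), the mould at (315,280) and the posts at (394,285) and (312,192). In the top picture the spare cup is at (449,260), the pin at (180,262), the seated cup at (308,231), and the posts at about (240,258) and (361,270).

```bash
cat > h.py <<'E'
import numpy as np,cv2,pickle
def ray(p,uv,pose=None):
    K,D=p["camera_matrix"],np.array(p["dist_coeffs"],float)
    q=cv2.undistortPoints(np.array([[uv]],float),np.array(K),D)[0,0]; d=np.array([q[0],q[1],1.])
    if "R" in p: R=np.array(p["R"]).T; o=-R@np.array(p["t"])
    else:
        T=np.array(p["tool_from_camera"]); Rw=np.array(pose["tcp_rot"]); R=Rw@T[:3,:3]; o=np.array(pose["tool_pos"])+Rw@T[:3,3]
    d=R@d; return o,d/np.linalg.norm(d)
def plane(p,uv,z,pose=None):
    o,d=ray(p,uv,pose); return o+d*(z-o[2])/d[2]
def tri(rays):
    A=np.zeros((3,3));b=np.zeros(3)
    for o,d in rays: P=np.eye(3)-np.outer(d,d);A+=P;b+=P@o
    X=np.linalg.solve(A,b); return X,[np.linalg.norm((np.eye(3)-np.outer(d,d))@(X-o)) for o,d in rays]
def project(p,X,pose=None):
    if "R" in p: R,t=np.array(p["R"]),np.array(p["t"])
    else:
        T=np.array(p["tool_from_camera"]); Rw=np.array(pose["tcp_rot"]); Rc=Rw@T[:3,:3]; o=np.array(pose["tool_pos"])+Rw@T[:3,3]; R=Rc.T; t=-R@o
    return cv2.projectPoints(np.array([X],float),cv2.Rodrigues(R)[0],t,np.array(p["camera_matrix"]),np.array(p["dist_coeffs"],float))[0][0,0]
E
python3 - <<'E'
from h import *
d=pickle.load(open("s0.pkl","rb")); t,s=d["top"],d["scene"]
for n,a,b,z in (("spare rim",(449,260),(240,168),.05),("seated rim",(308,231),(313,269),.062),("pinhead top",(178,260),(449,341),.081),("Lpost top",(238,257),(394,278),.142),("Rpost top",(361,269),(312,188),.142),("block",(184,264),(444,352),.045)):
    X,e=tri([ray(t,a),ray(s,b)]); print(n,plane(t,a,z).round(3),plane(s,b,z).round(3),X.round(3),np.round(e,3))
A=cv2.resize(t["image"][185:285,228:378],None,fx=5.2,fy=5.2,interpolation=cv2.INTER_CUBIC)
print(A.shape); cv2.imwrite("pics/topz.png",A[:,:,::-1])
E
```

```text
spare rim [ 0.518 -0.326  0.05 ] [ 0.516 -0.326  0.05 ] [ 0.517 -0.325  0.052] [0.001 0.001]
seated rim [0.582 0.027 0.062] [0.579 0.026 0.062] [0.581 0.027 0.065] [0.001 0.001]
pinhead top [0.5   0.339 0.081] [0.497 0.338 0.081] [0.5   0.338 0.085] [0.001 0.001]
Lpost top [0.501 0.184 0.142] [0.506 0.186 0.142] [0.503 0.184 0.136] [0.001 0.001]
Rpost top [ 0.479 -0.096  0.142] [ 0.474 -0.095  0.142] [ 0.477 -0.095  0.146] [0.002 0.002]
block [0.496 0.334 0.045] [0.506 0.341 0.045] [0.498 0.339 0.029] [0. 0.]
(520, 780, 3)
```

View pics/topz.png

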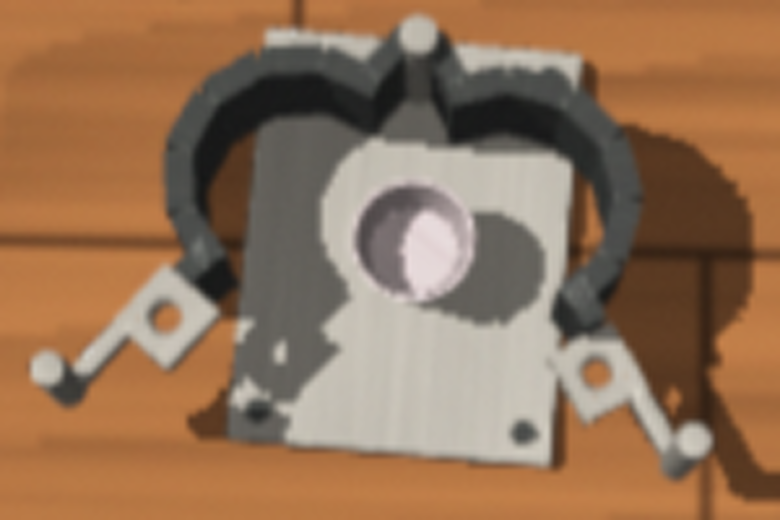

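The zoomed picture shows the mould open. The hinge top is at zoom (418,36), the seated cup at (415,240), the lug holes at (165,316) and (597,374), and the posts at (47,370) and (692,441). The bed plate is turned about -5°. I'll move over the mould now for a close look with the wrist camera.

send_rows --increments '[[[0.55,-1,0.4],[0,0,0.21],1],[[0.55,-1,0.4],[0,0,0.21],1],[[0.55,-1,0.4],[0,0,0.21],1],[[0.55,-1,0.4],[0,0,0.21],1],[[0.55,-1,0.4],[0,0,0.21],1]]'

```text
time: 0.6
tool_pos: [0.2598, 0.5424, 0.2932]
tcp_rot: [[-0.981, 0.196, -0.0], [0.196, 0.981, -0.001], [0.0, -0.001, -1.0]]
ft_force: [-1.3, 0.0, 0.4]
width: 1.0
grasp_force: 0.0
```

send_rows --increments '[[[0.55,-1,0.4],[0,0,0.21],1],[[0.55,-1,0.4],[0,0,0.21],1],[[0.55,-1,0.4],[0,0,0.21],1],[[0.55,-1,0.4],[0,0,0.21],1],[[0.55,-1,0.4],[0,0,0.21],1]]'

```text
time: 1.1
tool_pos: [0.3148, 0.4424, 0.3333]
tcp_rot: [[-0.996, 0.087, -0.0], [0.087, 0.996, -0.0], [0.0, -0.0, -1.0]]
ft_force: [0.7, 0.4, -0.1]
width: 1.001
grasp_force: 0.0
```

send_rows --increments '[[[0.55,-1,0],[0,0,0],1],[[0.55,-1,0],[0,0,0],1],[[0.55,-1,0],[0,0,0],1],[[0.55,-1,0],[0,0,0],1],[[0.55,-1,0],[0,0,0],1]]'

```text
time: 1.6
tool_pos: [0.3698, 0.3424, 0.333]
tcp_rot: [[-0.996, 0.088, -0.0], [0.088, 0.996, -0.0], [0.0, -0.0, -1.0]]
ft_force: [0.1, 0.0, -0.7]
width: 0.998
grasp_force: 0.0
```

send_rows --increments '[[[0.55,-1,0],[0,0,0],1],[[0.55,-1,0],[0,0,0],1],[[0.55,-1,0],[0,0,0],1],[[0.55,-1,0],[0,0,0],1],[[0.55,-1,0],[0,0,0],1]]'

```text
time: 2.1
tool_pos: [0.4248, 0.2424, 0.3331]
tcp_rot: [[-0.996, 0.088, -0.0], [0.088, 0.996, -0.0], [0.0, -0.0, -1.0]]
ft_force: [-0.6, 1.2, -0.3]
width: 0.999
grasp_force: 0.0
```

send_rows --increments '[[[0.55,-1,0],[0,0,0],1],[[0.55,-1,0],[0,0,0],1],[[0.55,-1,0],[0,0,0],1],[[0.55,-1,0],[0,0,0],1],[[0.55,-1,0],[0,0,0],1]]'

```text
time: 2.6
tool_pos: [0.4798, 0.1424, 0.333]
tcp_rot: [[-0.996, 0.088, -0.0], [0.088, 0.996, -0.0], [0.0, -0.0, -1.0]]
ft_force: [0.2, -0.2, -0.1]
width: 1.0
grasp_force: 0.0
```

send_rows --increments '[[[0.55,-1,0],[0,0,0],1],[[0.55,-1,0],[0,0,0],1],[[0.55,-1,0],[0,0,0],1],[[0.55,-1,0],[0,0,0],1],[[0.55,-1,0],[0,0,0],1]]'

```text
time: 3.1
tool_pos: [0.5348, 0.0424, 0.333]
tcp_rot: [[-0.996, 0.088, -0.0], [0.088, 0.996, -0.0], [0.0, -0.0, -1.0]]
ft_force: [0.7, 0.2, -0.4]
width: 1.002
grasp_force: 0.0
```

```bash
cat >> h.py <<'E'
def wsnap(name):
    from plant import robot
    s=robot.sense(); p=robot.snapshot("wrist"); cv2.imwrite(f"pics/{name}.png",p["image"][:,:,::-1]); pickle.dump((s,p),open(name+".pkl","wb"))
    print(s["time"],np.round(s["tool_pos"],4),np.round(s["tcp_rot"],3).tolist(),np.round(s["ft_force"],1),s["width"]); return s,p
E
python3 - <<'E'
from h import *
s,p=wsnap("w1"); print(np.round(p["tool_from_camera"],3).tolist(),np.array(p["camera_matrix"])[0])
E
```

```text
3.1 [0.5348 0.0424 0.333 ] [[-0.996, 0.088, -0.0], [0.088, 0.996, -0.0], [0.0, -0.0, -1.0]] [ 0.7  0.2 -0.4] 1.0018384228916057
[[0.0, -0.956, -0.295, 0.075], [1.0, -0.0, 0.001, 0.0], [-0.001, -0.295, 0.956, -0.121], [0.0, 0.0, 0.0, 1.0]] [354.06513725   0.         315.60537561]
```

View pics/w1.png

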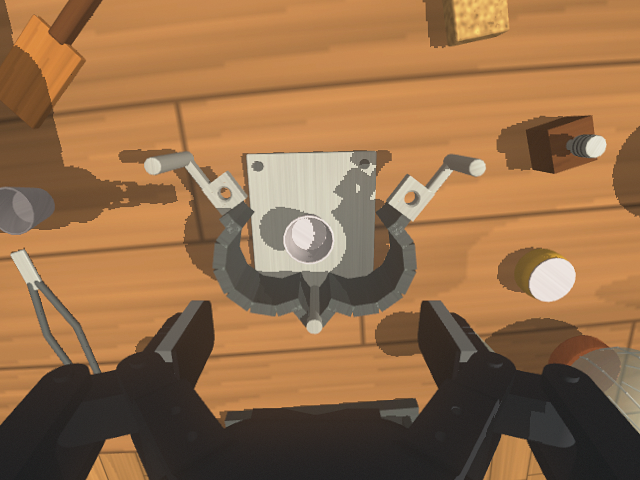

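The wrist picture shows the posts at (153,165) right and (479,168) left, the holes at (225,194) and (411,198), the hinge top at (314,326), the seated cup rim at (308,239), and the pin head top at (597,146).

```bash
python3 - <<'E'
from h import *
s,p=pickle.load(open("w1.pkl","rb")); d=pickle.load(open("s0.pkl","rb")); t,sc=d["top"],d["scene"]
g=cv2.cvtColor(p["image"],cv2.COLOR_RGB2HSV); im=p["image"].astype(int)
# cup: pinkish (r>g, b>g)
m=((im[:,:,2]-im[:,:,1]>3)&(im[:,:,0]-im[:,:,1]>3)).astype(np.uint8)
m=cv2.morphologyEx(m,cv2.MORPH_OPEN,np.ones((3,3)))
n,l,st,c=cv2.connectedComponentsWithStats(m)
for i in range(1,n):
    if st[i,4]>150: print("pink",st[i],c[i].round(1))
P=lambda uv,z:plane(p,uv,z,s)
for n,a,z in (("Rpost",(153,166),.142),("Lpost",(479,168),.142),("Rhole",(225,194),.066),("Lhole",(411,198),.088),("seat",(308,239),.062),("pin",(597,146),.081)): print(n,P(a,z).round(4))
for z in (.092,.1,.11,.12): print("hinge",z,P((314,327),z).round(4), plane(t,(308.4,191.9),z).round(4))
print("plate corners near",P((246,154),.012).round(4),P((377,152),.012).round(4))
print("cup px",im[239,325],im[225,290],im[250,265])
E
```

```text
Rpost [ 0.4777 -0.0951  0.142 ]
Lpost [0.5045 0.1898 0.142 ]
Rhole [ 0.5196 -0.0564  0.066 ]
Lhole [0.5376 0.1433 0.088 ]
seat [0.5809 0.0301 0.062 ]
pin [0.4999 0.3433 0.081 ]
hinge 0.092 [0.679  0.0284 0.092 ] [0.6736 0.0277 0.092 ]
hinge 0.1 [0.6742 0.0289 0.1   ] [0.6712 0.0276 0.1   ]
hinge 0.11 [0.6682 0.0294 0.11  ] [0.6682 0.0274 0.11  ]
hinge 0.12 [0.6621 0.03   0.12  ] [0.6652 0.0272 0.12  ]
plate corners near [ 0.4813 -0.0376  0.012 ] [0.4931 0.122  0.012 ]
cup px [140 131 127] [236 228 221] [209 205 186]
```

send_rows --increments '[[[-0.05,-0.92,0],[0,0,0],1],[[-0.05,-0.92,0],[0,0,0],1],[[-0.05,-0.92,0],[0,0,0],1],[[-0.05,-0.92,0],[0,0,0],1],[[-0.05,-0.92,0],[0,0,0],1]]'

```text
time: 3.65
tool_pos: [0.5293, -0.0493, 0.333]
tcp_rot: [[-0.996, 0.088, -0.0], [0.088, 0.996, 0.0], [0.0, 0.0, -1.0]]
ft_force: [-0.2, 0.1, 0.2]
width: 0.999
grasp_force: 0.0
```

send_rows --increments '[[[-0.05,-0.92,0],[0,0,0],1],[[-0.05,-0.92,0],[0,0,0],1],[[-0.05,-0.92,0],[0,0,0],1],[[-0.05,-0.92,0],[0,0,0],1],[[-0.05,-0.92,0],[0,0,0],1]]'

```text
time: 4.15
tool_pos: [0.5243, -0.1413, 0.333]
tcp_rot: [[-0.996, 0.088, -0.0], [0.088, 0.996, 0.0], [0.0, 0.0, -1.0]]
ft_force: [0.6, 1.5, -0.1]
width: 0.999
grasp_force: 0.0
```

send_rows --increments '[[[-0.05,-0.92,-0.5],[0,0,0],1],[[-0.05,-0.92,-0.5],[0,0,0],1],[[-0.05,-0.92,-0.5],[0,0,0],1],[[-0.05,-0.92,-0.5],[0,0,0],1],[[-0.05,-0.92,-0.5],[0,0,0],1]]'

```text
time: 4.65
tool_pos: [0.5193, -0.2333, 0.2826]
tcp_rot: [[-0.996, 0.088, -0.0], [0.088, 0.996, 0.0], [0.0, 0.0, -1.0]]
ft_force: [0.6, 0.4, 0.3]
width: 1.001
grasp_force: 0.0
```

send_rows --increments '[[[-0.05,-0.92,-0.5],[0,0,0],1],[[-0.05,-0.92,-0.5],[0,0,0],1],[[-0.05,-0.92,-0.5],[0,0,0],1],[[-0.05,-0.92,-0.5],[0,0,0],1],[[0,-0.92,-0.5],[0,0,0],1]]'

```text
time: 5.15
tool_pos: [0.5154, -0.3262, 0.2325]
tcp_rot: [[-0.996, 0.088, -0.0], [0.088, 0.996, 0.0], [0.0, 0.0, -1.0]]
ft_force: [0.4, 0.1, 0.3]
width: 1.0
grasp_force: 0.0
```

```bash
python3 - <<'E'
from h import *
s,p=wsnap("w2"); print(project(p,(.517,-.326,.05),s))
E
```

```text
5.15 [ 0.5154 -0.3262  0.2325] [[-0.996, 0.088, -0.0], [0.088, 0.996, 0.0], [0.0, 0.0, -1.0]] [0.4 0.1 0.3] 1.0001299600508822
[315.36887586 219.53971709]
```

View pics/w2.png

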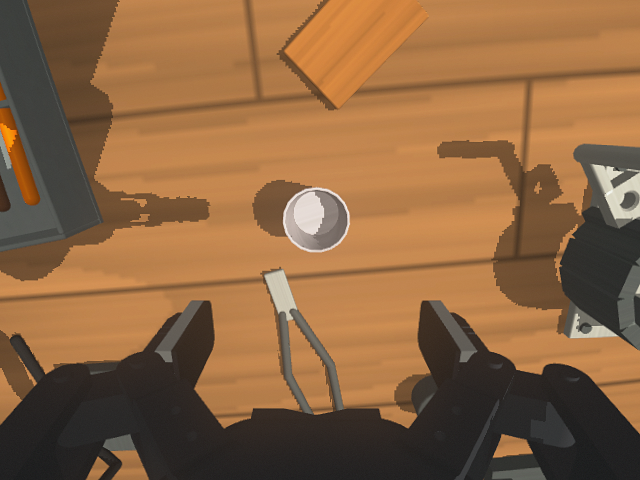

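The picture shows the spare cup rim centred at about (316.5,219.5), 66 px across. That is within 1 mm of the estimate, and the jacks' tip at (278,280) is clear of the fingers. I'll descend and grasp the cup.

send_rows --increments '[[[0.08,0.06,-0.9],[0,0,0],1],[[0,0,-0.9],[0,0,0],1],[[0,0,-0.9],[0,0,0],1],[[0,0,-0.9],[0,0,0],1],[[0,0,-0.9],[0,0,0],1]]'

```text
time: 5.7
tool_pos: [0.517, -0.323, 0.1415]
tcp_rot: [[-0.996, 0.087, -0.0], [0.087, 0.996, 0.0], [0.0, 0.0, -1.0]]
ft_force: [0.8, 0.4, -0.2]
width: 1.001
grasp_force: 0.0
```

send_rows --increments '[[[0,0,-0.9],[0,0,0],1],[[0,0,-0.9],[0,0,0],1],[[0,0,-0.9],[0,0,0],1],[[0,0,-0.9],[0,0,0],1],[[0,0,-0.9],[0,0,0],1]]'

```text
time: 6.2
tool_pos: [0.517, -0.3234, 0.0518]
tcp_rot: [[-0.996, 0.088, -0.0], [0.088, 0.996, 0.0], [0.0, -0.0, -1.0]]
ft_force: [-0.4, -0.8, 0.2]
width: 0.998
grasp_force: 0.0
```

send_rows --increments '[[[0,0,0],[0,0,0],0.6],[[0,0,0],[0,0,0],0.5],[[0,0,0],[0,0,0],-1],[[0,0,0],[0,0,0],-1],[[0,0,0],[0,0,0],-1]]' --grip_force 35

```text
time: 6.7
tool_pos: [0.5176, -0.3239, 0.0544]
tcp_rot: [[-0.996, 0.088, 0.001], [0.088, 0.996, -0.001], [-0.002, -0.001, -1.0]]
ft_force: [-0.1, -0.3, 6.4]
width: 0.655
grasp_force: 37.8
```

send_rows --increments '[[[0,0,0],[0,0,0],-1],[[0,0,0],[0,0,0],-1],[[0,0,0.2],[0,0,0],-1],[[0,0,0.5],[0,0,0],-1],[[0,0,0.8],[0,0,0],-1]]'

```text
time: 7.2
tool_pos: [0.5167, -0.3232, 0.0834]
tcp_rot: [[-0.996, 0.088, -0.001], [0.088, 0.996, 0.001], [0.001, 0.001, -1.0]]
ft_force: [-0.4, -0.4, -2.1]
width: 0.659
grasp_force: 37.6
```

send_rows --increments '[[[0,0,1],[0,0,0],-1],[[0,0,1],[0,0,0],-1],[[0,0,1],[0,0,0],-1],[[0,0,1],[0,0,0],-1],[[0,0,1],[0,0,0],-1]]'

```text
time: 7.7
tool_pos: [0.5171, -0.3235, 0.1856]
tcp_rot: [[-0.996, 0.088, 0.001], [0.088, 0.996, -0.001], [-0.001, -0.001, -1.0]]
ft_force: [0.7, 0.3, -2.1]
width: 0.661
grasp_force: 37.6
```

```bash
python3 - <<'E'
from h import *
s,p=wsnap("w3"); cv2.imwrite("pics/w3c.png",cv2.resize(p["image"][150:400,160:480,::-1],None,fx=2.3,fy=2.3))
for z in (0,-.01,.01): print(project(p,np.array(s["tool_pos"])+[0,0,z],s))
E
```

```text
7.7 [ 0.5171 -0.3235  0.1856] [[-0.996, 0.088, 0.001], [0.088, 0.996, -0.001], [-0.001, -0.001, -1.0]] [ 0.7  0.3 -2.1] 0.6607785685145391
[314.75452807 329.80627572]
[314.79181774 316.84160496]
[314.71187814 344.66371039]
```

View pics/w3c.png

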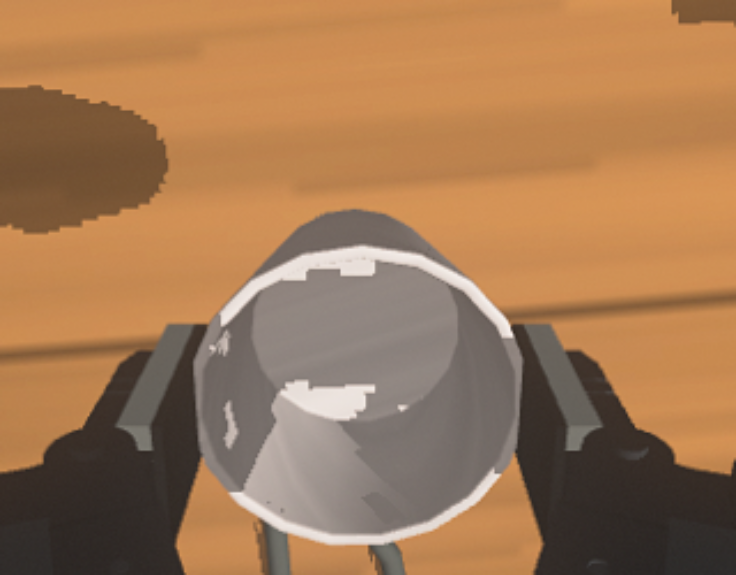

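The picture shows the cup held upright. Its rim runs from column 245 to 387 with its centre at about (315.6,322) in the full image, evenly between the pads. I'll carry it over the mould.

send_rows --increments '[[[0.16,0.88,0.75],[0,0,0],-1],[[0.16,0.88,0.75],[0,0,0],-1],[[0.16,0.88,0.75],[0,0,0],-1],[[0.16,0.88,0.75],[0,0,0],-1],[[0.16,0.88,0.75],[0,0,0],-1]]'

```text
time: 8.25
tool_pos: [0.5334, -0.2337, 0.2597]
tcp_rot: [[-0.996, 0.087, 0.0], [0.087, 0.996, -0.0], [-0.0, -0.0, -1.0]]
ft_force: [-0.2, -0.9, -1.9]
width: 0.663
grasp_force: 37.8
```

send_rows --increments '[[[0.16,0.88,0],[0,0,0],-1],[[0.16,0.88,0],[0,0,0],-1],[[0.16,0.88,0],[0,0,0],-1],[[0.16,0.88,0],[0,0,0],-1],[[0.16,0.88,0],[0,0,0],-1]]'

```text
time: 8.75
tool_pos: [0.5491, -0.1458, 0.2576]
tcp_rot: [[-0.996, 0.088, -0.001], [0.088, 0.996, 0.0], [0.001, 0.0, -1.0]]
ft_force: [-0.5, 0.5, -1.8]
width: 0.662
grasp_force: 37.8
```

send_rows --increments '[[[0.16,0.88,0],[0,0,0],-1],[[0.16,0.88,0],[0,0,0],-1],[[0.16,0.88,0],[0,0,0],-1],[[0.16,0.88,0],[0,0,0],-1],[[0.16,0.88,0],[0,0,0],-1]]'

```text
time: 9.25
tool_pos: [0.565, -0.0578, 0.2576]
tcp_rot: [[-0.996, 0.087, -0.001], [0.087, 0.996, 0.0], [0.001, 0.0, -1.0]]
ft_force: [-0.8, 0.7, -1.8]
width: 0.658
grasp_force: 37.8
```

send_rows --increments '[[[0.16,0.88,0],[0,0,0],-1],[[0.16,0.88,0],[0,0,0],-1],[[0.16,0.88,0],[0,0,0],-1],[[0.16,0.88,0],[0,0,0],-1],[[0.16,0.92,0],[0,0,0],-1]]'

```text
time: 9.75
tool_pos: [0.5809, 0.0309, 0.2576]
tcp_rot: [[-0.996, 0.088, -0.001], [0.088, 0.996, -0.0], [0.001, -0.0, -1.0]]
ft_force: [0.1, 0.8, -1.8]
width: 0.66
grasp_force: 37.8
```

```bash
python3 - <<'E'
from h import *
s,p=wsnap("w4")
from scipy.optimize import fsolve
s3,p3=pickle.load(open("w3.pkl","rb"))
# rim centre in tool-relative world offset from w3: top/bottom silhouette rows of rim
def f(v):
    x,z=v; T=np.array(s3["tool_pos"]); a=np.array([-.996,.088,0])
    return [project(p3,T+[x,0,z]+.03*a,s3)[1]-257.4, project(p3,T+[x,0,z]-.03*a,s3)[1]-387]
v=fsolve(f,[0,-.003]); print("rim centre rel tcp",v)
f2=lambda v:f(v)[::-1]; 
print(project(p3,np.array(s3["tool_pos"])+[-.03,0,0],s3),project(p3,np.array(s3["tool_pos"])+[.03,0,0],s3))
# seated rim in w1: dark edge ellipse, crop
s1,p1=pickle.load(open("w1.pkl","rb"))
A=cv2.resize(p1["image"][205:275,270:350],None,fx=5,fy=5,interpolation=cv2.INTER_CUBIC)
B=cv2.resize(p["image"][60:330,160:480],None,fx=1.2,fy=1.2)
H=max(A.shape[0],B.shape[0]); C=np.zeros((H,A.shape[1]+B.shape[1],3),np.uint8); C[:A.shape[0],:A.shape[1]]=A; C[:B.shape[0],A.shape[1]:]=B
print(C.shape,A.shape); cv2.imwrite("pics/c4.png",C[:,:,::-1])
E
```

```text
9.75 [0.5809 0.0309 0.2576] [[-0.996, 0.088, -0.001], [0.088, 0.996, -0.0], [0.001, -0.0, -1.0]] [ 0.1  0.8 -1.8] 0.6603880649773023
rim centre rel tcp [ 0.00199056 -0.00564789]
[307.47600564 257.96286358] [321.10738658 392.22017211]
(350, 784, 3) (350, 400, 3)
```

View pics/c4.png

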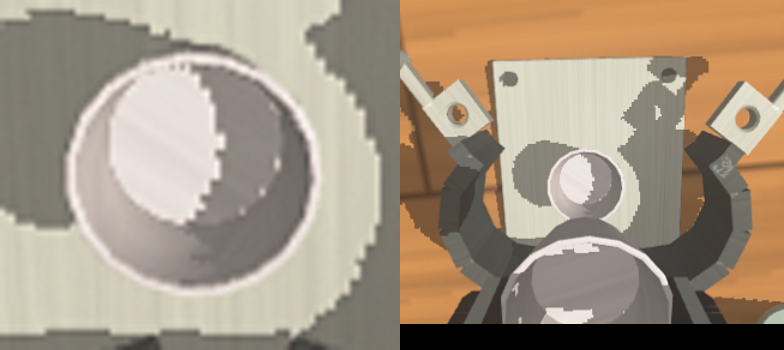

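The left crop (wrist view 1) puts the seated rim centre at (308.6,239.6) in the full image, which is (0.5816, 0.0309). The right crop shows the held cup in line with the seated cup, whose centre column is about 314. I'll lower it in.

send_rows --increments '[[[-0.06,0,-1],[0,0,0],-1],[[0,0,-1],[0,0,0],-1],[[0,0,-1],[0,0,0],-1],[[0,0,-1],[0,0,0],-1],[[0,0,-1],[0,0,0],-1]]'

```text
time: 10.3
tool_pos: [0.5794, 0.0301, 0.1569]
tcp_rot: [[-0.996, 0.087, -0.001], [0.087, 0.996, -0.0], [0.001, -0.0, -1.0]]
ft_force: [-0.3, -0.4, -1.2]
width: 0.661
grasp_force: 37.9
```

send_rows --increments '[[[0,0,-1],[0,0,0],-1],[[0,0,-1],[0,0,0],-1],[[0,0,-0.25],[0,0,0],-1],[[0,0,-0.2],[0,0,0],-1],[[0,0,-0.2],[0,0,0],-1]]'

```text
time: 10.8
tool_pos: [0.5802, 0.0295, 0.1059]
tcp_rot: [[-0.996, 0.088, 0.001], [0.088, 0.996, -0.0], [-0.001, 0.0, -1.0]]
ft_force: [0.5, 0.2, -1.0]
width: 0.66
grasp_force: 37.9
```

send_rows --increments '[[[0,0,-0.2],[0,0,0],-1],[[0,0,-0.2],[0,0,0],-1],[[0,0,-0.1],[0,0,0],-1],[[0,0,-0.1],[0,0,0],-1],[[0,0,0],[0,0,0],-1]]'

```text
time: 11.3
tool_pos: [0.5799, 0.0293, 0.0932]
tcp_rot: [[-0.996, 0.088, -0.0], [0.088, 0.996, 0.0], [0.0, 0.0, -1.0]]
ft_force: [-0.1, 0.7, -2.2]
width: 0.661
grasp_force: 37.9
```

send_rows --increments '[[[0,0.06,-0.1],[0,0,0],-1],[[0,0,-0.1],[0,0,0],-1],[[0,0,-0.05],[0,0,0],-1],[[0,0,0],[0,0,0],-1],[[0,0,0],[0,0,0],-1]]'

```text
time: 11.8
tool_pos: [0.5799, 0.0304, 0.0883]
tcp_rot: [[-0.996, 0.088, -0.0], [0.088, 0.996, -0.0], [0.0, -0.0, -1.0]]
ft_force: [0.1, -0.0, -2.1]
width: 0.663
grasp_force: 37.9
```

send_rows --increments '[[[0,0,-0.05],[0,0,0],-1],[[0,0,-0.05],[0,0,0],-1],[[0,0,0],[0,0,0],-1],[[0,0,0],[0,0,0],-1],[[0,0,0],[0,0,0],-1]]'

```text
time: 12.3
tool_pos: [0.5802, 0.0305, 0.0867]
tcp_rot: [[-0.996, 0.088, 0.001], [0.088, 0.996, 0.0], [-0.001, 0.0, -1.0]]
ft_force: [1.3, -0.0, 4.9]
width: 0.66
grasp_force: 38.4
```

Contact came at the expected seating height. I'll release, lift and check.

send_rows --increments '[[[0,0,0],[0,0,0],0.6],[[0,0,0],[0,0,0],0.8],[[0,0,0],[0,0,0],0.9],[[0,0,0],[0,0,0],0.9],[[0,0,0.5],[0,0,0],0.9]]'

```text
time: 12.8
tool_pos: [0.5792, 0.0305, 0.0953]
tcp_rot: [[-0.996, 0.088, -0.002], [0.088, 0.996, -0.0], [0.002, -0.0, -1.0]]
ft_force: [-0.7, -0.5, 0.0]
width: 0.951
grasp_force: 0.0
```

send_rows --increments '[[[0,0,1],[0,0,0],0.9],[[0,0,1],[0,0,0],0.9],[[0,0,1],[0,0,0],0.9],[[0,0,1],[0,0,0],0.9],[[0,0,1],[0,0,0],0.9]]'

```text
time: 13.3
tool_pos: [0.5798, 0.0305, 0.198]
tcp_rot: [[-0.996, 0.088, 0.001], [0.088, 0.996, -0.0], [-0.001, 0.0, -1.0]]
ft_force: [-0.3, -0.4, 0.3]
width: 0.951
grasp_force: 0.0
```

send_rows --increments '[[[0,0,1],[0,0,0],0.9],[[0,0,1],[0,0,0],0.9],[[0,0,1],[0,0,0],0.9],[[0,0,0.5],[0,0,0],0.9],[[0,0,0],[0,0,0],0.9]]'

```text
time: 13.8
tool_pos: [0.5802, 0.0305, 0.2681]
tcp_rot: [[-0.996, 0.088, 0.002], [0.088, 0.996, 0.0], [-0.002, 0.0, -1.0]]
ft_force: [0.5, 0.0, -0.1]
width: 0.951
grasp_force: 0.0
```

```bash
python3 - <<'E'
from h import *
s,p=wsnap("w5")
X=(.5816,.0309)
for z in (.062,.082): print(z,project(p,X+(z,),s))
E
```

```text
13.8 [0.5802 0.0305 0.2681] [[-0.996, 0.088, 0.002], [0.088, 0.996, 0.0], [-0.002, 0.0, -1.0]] [ 0.5  0.  -0.1] 0.9513516949646799
0.062 [315.5181068  212.61822796]
0.082 [315.54545975 217.7283368 ]
```

View pics/w5.png

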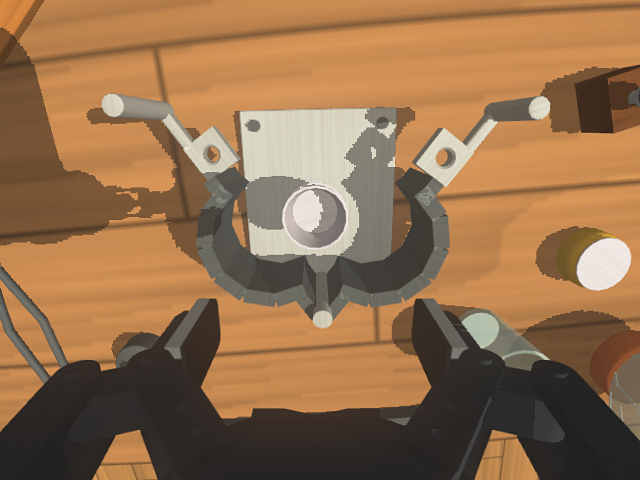

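The nested cup's rim is centred at (315,217), which matches the seated height of 0.082 m. The posts are at (113,105) right and (540,107) left, the hinge top at (322,319), and the plate's near corners at (238,111) and (397,108).

```bash
python3 - <<'E'
from h import *
s,p=pickle.load(open("w5.pkl","rb")); s1,p1=pickle.load(open("w1.pkl","rb"))
P=lambda uv,z:plane(p,uv,z,s)[:2].round(4)
L=P((540,107),.142);R=P((113,105),.142);c1=P((238,111),.012);c2=P((397,108),.012)
print("L",L,"R",R,"hinge",P((322,319),.11),"holes",P((446,156),.088),P((212,154),.066),c1,c2,np.linalg.norm(c2-c1),np.degrees(np.arctan2(-(c2-c1)[0],(c2-c1)[1])))
from scipy.optimize import least_squares
# hinge from distances: posts 230, holes 175, + both hinge looks
obs=[(L,.230),(R,.230),(P((446,156),.088),.175),(P((212,154),.066),.175),((.5045,.1898),.23),((.4777,-.0951),.23),((.5196,-.0564),.175),((.5376,.1433),.175)]
f=lambda h:np.r_[[np.hypot(*(h-np.array(o)))-r for o,r in obs],(h-P((322,319),.11)),h-[.668,.0292]]
r=least_squares(f,[.668,.029]);h=r.x;print(h,np.round(r.fun,4))
for y in (-4.2,-4.5,-5):
    a=np.radians(y);M=np.array([[np.cos(a),-np.sin(a)],[np.sin(a),np.cos(a)]])
    print(y,"holes",(h+M@[-.175,0]).round(4),"Lp",(h+M@[-.23,.012]).round(4),"Rp",(h+M@[-.23,-.012]).round(4),"org",(h+M@[-.085,0]).round(4))
E
```

```text
L [0.5036 0.1886] R [ 0.4777 -0.0954] hinge [0.6675 0.0291] holes [0.5366 0.1445] [ 0.5189 -0.0565] [ 0.4815 -0.0388] [0.4927 0.1213] 0.1604912770215254 -4.001680023723633
[0.66978471 0.03000411] [-0.0003 -0.0006  0.0006 -0.0011 -0.0001 -0.0008 -0.0017 -0.0009  0.0023
  0.0009  0.0018  0.0008]
-4.2 holes [0.4953 0.0428] Lp [0.4413 0.0588] Rp [0.4395 0.0349] org [0.585  0.0362]
-4.5 holes [0.4953 0.0437] Lp [0.4414 0.06  ] Rp [0.4396 0.0361] org [0.585  0.0367]
-5 holes [0.4955 0.0453] Lp [0.4417 0.062 ] Rp [0.4396 0.0381] org [0.5851 0.0374]
```

send_rows --increments '[[[-0.38,0.97,0],[0,0,0],-1],[[-0.38,0.97,0],[0,0,0],-1],[[-0.38,0.97,0],[0,0,0],-1],[[-0.38,0.97,0],[0,0,0],-1],[[-0.38,0.97,0],[0,0,0],-1]]' --grip_force 20

```text
time: 14.35
tool_pos: [0.5412, 0.1282, 0.2649]
tcp_rot: [[-0.996, 0.088, -0.002], [0.088, 0.996, -0.0], [0.002, -0.0, -1.0]]
ft_force: [0.6, -0.5, -0.6]
width: 0.091
grasp_force: 0.0
```

send_rows --increments '[[[-0.38,0.97,0],[0,0,0],-1],[[-0.38,0.97,0],[0,0,0],-1],[[-0.38,0.97,0],[0,0,0],-1],[[-0.38,0.97,0],[0,0,0],-1],[[-0.38,0.97,0],[0,0,0],-1]]'

```text
time: 14.85
tool_pos: [0.5032, 0.2251, 0.2649]
tcp_rot: [[-0.996, 0.088, -0.002], [0.088, 0.996, -0.001], [0.002, -0.001, -1.0]]
ft_force: [1.3, -0.1, 0.2]
width: 0.003
grasp_force: 0.0
```

send_rows --increments '[[[0,0,-0.64],[0,0,0],-1],[[0,0,-0.64],[0,0,0],-1],[[0,0,-0.64],[0,0,0],-1],[[0,0,-0.64],[0,0,0],-1],[[0,0,-0.64],[0,0,0],-1]]'

```text
time: 15.35
tool_pos: [0.5039, 0.2239, 0.2007]
tcp_rot: [[-0.996, 0.089, -0.001], [0.089, 0.996, -0.0], [0.001, -0.0, -1.0]]
ft_force: [-0.8, 0.9, -0.5]
width: -0.0
grasp_force: 0.0
```

send_rows --increments '[[[0,0,-0.64],[0,0,0],-1],[[0,0,-0.64],[0,0,0],-1],[[0,0,-0.64],[0,0,0],-1],[[0,0,-0.64],[0,0,0],-1],[[0,0,-0.64],[0,0,0],-1]]'

```text
time: 15.85
tool_pos: [0.5039, 0.2245, 0.1372]
tcp_rot: [[-0.996, 0.088, -0.0], [0.088, 0.996, -0.0], [0.0, -0.0, -1.0]]
ft_force: [0.9, 0.4, 0.7]
width: -0.002
grasp_force: 0.0
```

send_rows --increments '[[[0,-0.3,0],[0,0,0],-1],[[0,-0.3,0],[0,0,0],-1],[[-0.36,-0.48,0],[0,0,0],-1],[[-0.36,-0.48,0],[0,0,0],-1],[[-0.36,-0.48,0],[0,0,0],-1]]'

```text
time: 16.35
tool_pos: [0.4816, 0.1829, 0.1388]
tcp_rot: [[-0.996, 0.088, 0.001], [0.088, 0.996, 0.0], [-0.0, 0.0, -1.0]]
ft_force: [-0.9, 2.9, 0.7]
width: -0.0
grasp_force: 1.2
```

send_rows --increments '[[[-0.36,-0.48,0],[0,0,0],-1],[[-0.26,-0.54,0],[0,0,0],-1],[[-0.26,-0.54,0],[0,0,0],-1],[[-0.26,-0.54,0],[0,0,0],-1],[[-0.26,-0.54,0],[0,0,0],-1]]'

```text
time: 16.85
tool_pos: [0.454, 0.1299, 0.1384]
tcp_rot: [[-0.996, 0.088, 0.0], [0.088, 0.996, -0.0], [-0.0, -0.0, -1.0]]
ft_force: [2.4, 0.6, 0.3]
width: 0.002
grasp_force: 0.5
```

send_rows --increments '[[[-0.11,-0.47,0],[0,0,0],-1],[[-0.11,-0.47,0],[0,0,0],-1],[[-0.11,-0.47,0],[0,0,0],-1],[[-0.11,-0.47,0],[0,0,0],-1],[[0,-0.1,0],[0,0,0],-1]]'

```text
time: 17.35
tool_pos: [0.4454, 0.0903, 0.1383]
tcp_rot: [[-0.996, 0.089, 0.0], [0.089, 0.996, -0.0], [-0.0, -0.0, -1.0]]
ft_force: [-1.2, 1.1, -0.5]
width: 0.003
grasp_force: 0.6
```

```bash
python3 - <<'E'
from h import *
s,p=wsnap("w6"); cv2.imwrite("pics/w6c.png",cv2.resize(p["image"][:,:,::-1],None,fx=1,fy=1))
from plant import robot
t=robot.snapshot("top"); A=t["image"][180:290,225:385]; pickle.dump(t,open("t6.pkl","wb"))
A=cv2.resize(A,None,fx=5,fy=5,interpolation=cv2.INTER_CUBIC); cv2.imwrite("pics/t6.png",A[:,:,::-1])
E
```

```text
17.35 [0.4454 0.0903 0.1383] [[-0.996, 0.089, 0.0], [0.089, 0.996, -0.0], [-0.0, -0.0, -1.0]] [-1.2  1.1 -0.5] 0.002911960627859428
```

View pics/w6.png

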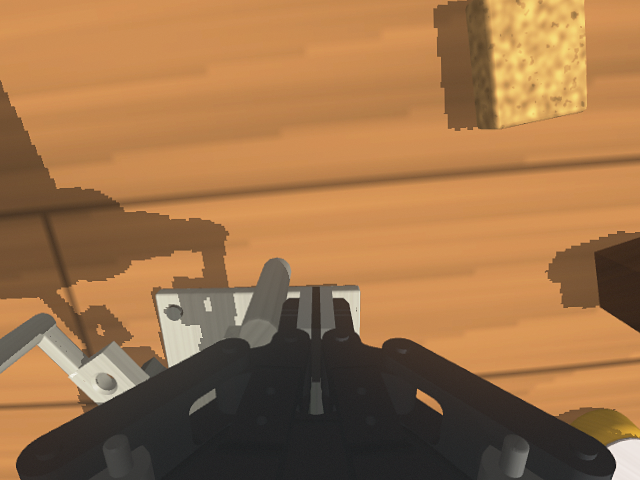

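The picture shows the left post top at about (278,268), in contact with the side of the finger and following it. I'll push it to the stop.

send_rows --increments '[[[-0.03,-0.1,0],[0,0,0],-1],[[-0.03,-0.1,0],[0,0,0],-1],[[-0.02,-0.1,0],[0,0,0],-1],[[0,-0.05,0],[0,0,0],-1],[[0,0,0],[0,0,0],-1]]'

```text
time: 17.95
tool_pos: [0.4439, 0.0842, 0.1383]
tcp_rot: [[-0.996, 0.088, -0.0], [0.088, 0.996, -0.0], [0.0, -0.0, -1.0]]
ft_force: [0.1, 0.1, 0.2]
width: -0.001
grasp_force: 0.1
```

send_rows --increments '[[[0,-0.05,0],[0,0,0],-1],[[0,-0.05,0],[0,0,0],-1],[[0,-0.05,0],[0,0,0],-1],[[0,0,0],[0,0,0],-1],[[0,0,0],[0,0,0],-1]]'

```text
time: 18.45
tool_pos: [0.4439, 0.0812, 0.1383]
tcp_rot: [[-0.996, 0.088, 0.0], [0.088, 0.996, -0.0], [-0.0, -0.0, -1.0]]
ft_force: [1.6, -0.3, 0.2]
width: -0.003
grasp_force: 0.1
```

send_rows --increments '[[[0,-0.05,0],[0,0,0],-1],[[0,-0.05,0],[0,0,0],-1],[[0,-0.05,0],[0,0,0],-1],[[0,-0.05,0],[0,0,0],-1],[[0,0,0],[0,0,0],-1]]'

```text
time: 18.95
tool_pos: [0.4439, 0.0773, 0.1383]
tcp_rot: [[-0.996, 0.088, -0.0], [0.088, 0.996, 0.0], [0.0, 0.0, -1.0]]
ft_force: [-1.6, 3.3, 0.6]
width: -0.001
grasp_force: 1.0
```

send_rows --increments '[[[0,-0.05,0],[0,0,0],-1],[[0,-0.05,0],[0,0,0],-1],[[0,0,0],[0,0,0],-1],[[0,0,0],[0,0,0],-1],[[0,0,0],[0,0,0],-1]]'

```text
time: 19.45
tool_pos: [0.4438, 0.0767, 0.1383]
tcp_rot: [[-0.996, 0.087, -0.0], [0.087, 0.996, 0.004], [0.0, 0.004, -1.0]]
ft_force: [-0.9, 18.2, -0.6]
width: -0.002
grasp_force: 9.0
```

The left half is at its stop, with 18 N reaction at y=0.077. Next I'll do the right half.

send_rows --increments '[[[0,0.25,0],[0,0,0],-1],[[0,0.25,0.5],[0,0,0],-1],[[0,0,1],[0,0,0],-1],[[0,0,1],[0,0,0],-1],[[0,-0.5,0.2],[0,0,0],-1]]'

```text
time: 19.95
tool_pos: [0.4447, 0.0757, 0.1952]
tcp_rot: [[-0.996, 0.087, 0.003], [0.087, 0.996, 0.0], [-0.003, 0.0, -1.0]]
ft_force: [-0.7, 0.3, 0.4]
width: -0.001
grasp_force: 0.0
```

send_rows --increments '[[[0.2,-1,0],[0,0,0],-1],[[0.2,-1,0],[0,0,0],-1],[[0.2,-1,0],[0,0,0],-1],[[0.2,-1,0],[0,0,0],-1],[[0.2,-1,0],[0,0,0],-1]]'

```text
time: 20.45
tool_pos: [0.4638, -0.0261, 0.192]
tcp_rot: [[-0.996, 0.088, -0.0], [0.088, 0.996, -0.0], [0.0, -0.0, -1.0]]
ft_force: [0.1, 0.1, -0.2]
width: 0.001
grasp_force: 0.0
```

send_rows --increments '[[[0.15,-1,0],[0,0,0],-1],[[0.15,-1,0],[0,0,0],-1],[[0.15,-1,0],[0,0,0],-1],[[0.15,-1,0],[0,0,0],-1],[[0.1,-1,0],[0,0,0],-1]]'

```text
time: 20.95
tool_pos: [0.4777, -0.1261, 0.192]
tcp_rot: [[-0.996, 0.088, -0.0], [0.088, 0.996, -0.0], [0.0, -0.0, -1.0]]
ft_force: [-0.9, -0.2, -1.0]
width: -0.002
grasp_force: 0.0
```

send_rows --increments '[[[0,-0.6,-0.3],[0,0,0],-1],[[0,0,-0.7],[0,0,0],-1],[[0,0,-0.7],[0,0,0],-1],[[0,0,-0.7],[0,0,0],-1],[[0,0,-0.3],[0,0,0],-1]]'

```text
time: 21.45
tool_pos: [0.4772, -0.1359, 0.136]
tcp_rot: [[-0.996, 0.087, -0.002], [0.087, 0.996, 0.001], [0.002, 0.001, -1.0]]
ft_force: [-0.9, -0.4, 0.9]
width: -0.001
grasp_force: 0.0
```

send_rows --increments '[[[0,0.48,0],[0,0,0],-1],[[0,0.48,0],[0,0,0],-1],[[-0.26,0.49,0],[0,0,0],-1],[[-0.26,0.49,0],[0,0,0],-1],[[-0.26,0.49,0],[0,0,0],-1]]'

```text
time: 21.95
tool_pos: [0.4619, -0.0871, 0.1387]
tcp_rot: [[-0.996, 0.087, 0.001], [0.087, 0.996, -0.0], [-0.001, -0.0, -1.0]]
ft_force: [0.7, -0.5, 0.1]
width: -0.002
grasp_force: 0.5
```

send_rows --increments '[[[-0.26,0.49,0],[0,0,0],-1],[[-0.16,0.53,0],[0,0,0],-1],[[-0.16,0.53,0],[0,0,0],-1],[[-0.16,0.53,0],[0,0,0],-1],[[-0.16,0.53,0],[0,0,0],-1]]'

```text
time: 22.45
tool_pos: [0.4442, -0.035, 0.1384]
tcp_rot: [[-0.996, 0.088, 0.0], [0.088, 0.996, 0.0], [-0.0, 0.0, -1.0]]
ft_force: [1.2, -1.7, 0.5]
width: 0.002
grasp_force: 0.5
```

send_rows --increments '[[[-0.05,0.5,0],[0,0,0],-1],[[-0.05,0.5,0],[0,0,0],-1],[[-0.05,0.5,0],[0,0,0],-1],[[-0.05,0.4,0],[0,0,0],-1],[[0,0,0],[0,0,0],-1]]'

```text
time: 22.95
tool_pos: [0.4403, 0.003, 0.1383]
tcp_rot: [[-0.996, 0.087, 0.0], [0.087, 0.996, 0.0], [-0.0, 0.0, -1.0]]
ft_force: [-0.2, -0.6, -0.4]
width: 0.0
grasp_force: 0.0
```

send_rows --increments '[[[0,0.1,0],[0,0,0],-1],[[0,0.1,0],[0,0,0],-1],[[0,0,0],[0,0,0],-1],[[0,0,0],[0,0,0],-1],[[0,0,0],[0,0,0],-1]]'

```text
time: 23.45
tool_pos: [0.4403, 0.006, 0.1383]
tcp_rot: [[-0.996, 0.088, -0.0], [0.088, 0.996, 0.0], [0.0, 0.0, -1.0]]
ft_force: [-0.2, 0.1, -0.2]
width: 0.001
grasp_force: 0.0
```

send_rows --increments '[[[0,0.1,0],[0,0,0],-1],[[0,0.1,0],[0,0,0],-1],[[0,0.1,0],[0,0,0],-1],[[0,0.05,0],[0,0,0],-1],[[0,0,0],[0,0,0],-1]]'

```text
time: 23.95
tool_pos: [0.4403, 0.0108, 0.1383]
tcp_rot: [[-0.996, 0.089, -0.0], [0.089, 0.996, -0.006], [-0.0, -0.006, -1.0]]
ft_force: [-2.2, -28.6, 0.2]
width: -0.002
grasp_force: 14.4
```

send_rows --increments '[[[0,0.05,0],[0,0,0],-1],[[0,0.05,0],[0,0,0],-1],[[0,0.05,0],[0,0,0],-1],[[0,0,0],[0,0,0],-1],[[0,0,0],[0,0,0],-1]]'

```text
time: 24.45
tool_pos: [0.4403, 0.0114, 0.1384]
tcp_rot: [[-0.996, 0.09, -0.0], [0.09, 0.996, -0.012], [-0.001, -0.012, -1.0]]
ft_force: [-2.0, -54.5, 1.4]
width: 0.001
grasp_force: 27.5
```

Both halves have hit their stops. I'll back off, rise and look at the lined-up holes.

send_rows --increments '[[[0,-0.35,0],[0,0,0],-1],[[0,-0.35,0.3],[0,0,0],-1],[[0,0,1],[0,0,0],-1],[[0,0,1],[0,0,0],-1],[[0.5,0,1],[0,0,0],-1]]'

```text
time: 24.95
tool_pos: [0.45, 0.0022, 0.2057]
tcp_rot: [[-0.996, 0.088, 0.001], [0.088, 0.996, 0.0], [-0.001, 0.0, -1.0]]
ft_force: [0.7, -1.0, 0.7]
width: 0.001
grasp_force: 0.0
```

send_rows --increments '[[[0.5,0.4,0.8],[0,0,0],0],[[0.5,0.5,0.8],[0,0,0],0],[[0.5,0.5,0.8],[0,0,0],0],[[0.5,0.5,0.3],[0,0,0],0],[[0,0,0],[0,0,0],0]]'

```text
time: 25.45
tool_pos: [0.4912, 0.041, 0.2589]
tcp_rot: [[-0.996, 0.087, 0.001], [0.087, 0.996, 0.0], [-0.001, 0.0, -1.0]]
ft_force: [-0.3, 0.1, -0.3]
width: 0.5
grasp_force: 0.0
```

```bash
python3 - <<'E'
from h import *
s,p=wsnap("w7")
u,v=project(p,(.4953,.041,.1),s); print(u,v); u,v=int(u),int(v); u0=max(u-110,0);v0=max(v-85,0); print(u0,v0)
cv2.imwrite("pics/w7c.png",cv2.resize(p["image"][v0:v0+170,u0:u0+220,::-1],None,fx=3.5,fy=3.5,interpolation=cv2.INTER_CUBIC))
E
```

```text
25.45 [0.4912 0.041  0.2589] [[-0.996, 0.087, 0.001], [0.087, 0.996, 0.0], [-0.001, 0.0, -1.0]] [-0.3  0.1 -0.3] 0.4999857731834284
315.25134710038543 229.33148364620646
205 144
```

View pics/w7c.png

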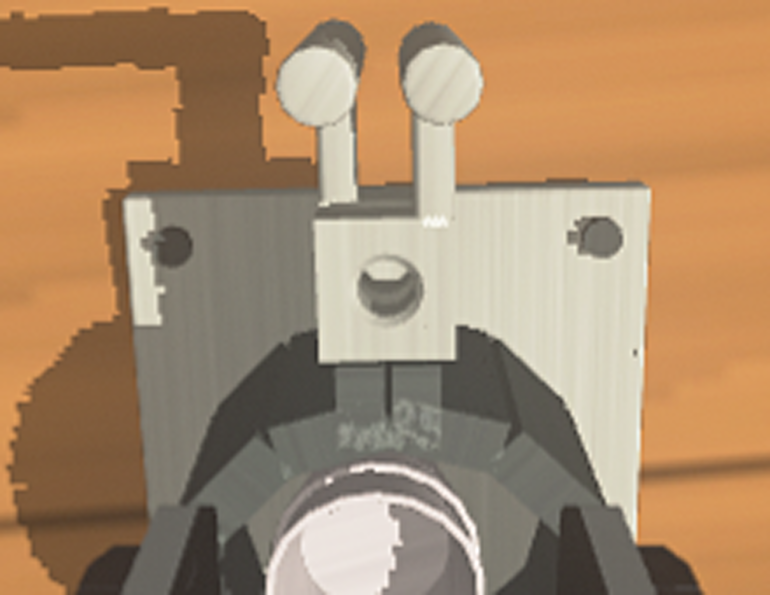

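The crop shows both halves shut. The nested cups are inside, the post tops are at crop (318,86) and (443,84), and the lined-up hole is at crop (390,290), which is full-image (316.4,227). I'll compute these positions and move over the pin.

```bash
python3 - <<'E'
from h import *
s,p=pickle.load(open("w7.pkl","rb"))
print("hole",plane(p,(316.4,227),.088,s),"R",plane(p,(295.9,168.6),.142,s),"L",plane(p,(331.6,168),.142,s))
print(project(p,np.array(s["tool_pos"])*[1,1,0]+[0,0,.088],s))
E
```

```text
hole [0.49669512 0.04187252 0.088     ] R [0.44063951 0.0328353  0.142     ] L [0.44230475 0.05648341 0.142     ]
[314.87717219 220.88185436]
```

send_rows --increments '[[[0.03,1,0],[0,0,0],0],[[0.03,1,0],[0,0,0],0],[[0.03,1,0],[0,0,0],0],[[0.03,1,0],[0,0,0],0],[[0.03,1,0],[0,0,0],0]]'

```text
time: 26.0
tool_pos: [0.4928, 0.1404, 0.2574]
tcp_rot: [[-0.996, 0.088, -0.001], [0.088, 0.996, -0.0], [0.001, -0.0, -1.0]]
ft_force: [0.1, 0.0, 0.1]
width: 0.504
grasp_force: 0.0
```

send_rows --increments '[[[0.03,1,0],[0,0,0],0],[[0.03,1,0],[0,0,0],0],[[0.03,1,0],[0,0,0],0],[[0.03,1,0],[0,0,0],0],[[0.03,1,0],[0,0,0],0]]'

```text
time: 26.5
tool_pos: [0.4958, 0.2403, 0.2574]
tcp_rot: [[-0.996, 0.088, -0.001], [0.088, 0.996, -0.001], [0.001, -0.001, -1.0]]
ft_force: [0.1, -0.8, -0.6]
width: 0.499
grasp_force: 0.0
```

send_rows --increments '[[[0.03,1,0],[0,0,0],0],[[0.03,1,0],[0,0,0],0],[[0.03,1,0],[0,0,0],0],[[0.03,1,0],[0,0,0],0],[[0.03,1,0],[0,0,0],0]]'

```text
time: 27.0
tool_pos: [0.4992, 0.3408, 0.2578]
tcp_rot: [[-0.996, 0.088, -0.001], [0.088, 0.996, -0.0], [0.001, -0.0, -1.0]]
ft_force: [1.0, -0.7, 0.4]
width: 0.496
grasp_force: 0.0
```

```bash
python3 - <<'E'
from h import *
s,p=wsnap("w8")
im=p["image"]; hsv=cv2.cvtColor(im,cv2.COLOR_RGB2HSV); u,v=project(p,(.5,.341,.081),s); print(u,v)
m=((hsv[:,:,1]<60)&(hsv[:,:,2]>150)).astype(np.uint8); m2=np.zeros_like(m); u,v=int(u),int(v); m2[v-40:v+40,u-45:u+45]=m[v-40:v+40,u-45:u+45]
cs,_=cv2.findContours(m2,cv2.RETR_EXTERNAL,cv2.CHAIN_APPROX_NONE)
for c in cs:
    if len(c)>20:
        e=cv2.fitEllipse(c); print(cv2.contourArea(c),cv2.boundingRect(c),np.round(e[0],1),np.round(e[1],1),plane(p,e[0],.081,s))
print(im[v-24:v+25:4,u].tolist()); print(im[v,u-28:u+29:4].tolist())
E
```

```text
27.0 [0.4992 0.3408 0.2578] [[-0.996, 0.088, -0.001], [0.088, 0.996, -0.0], [0.001, -0.0, -1.0]] [ 1.  -0.7  0.4] 0.49617329564041196
315.31581262288614 220.36429306719498
505.5 (303, 205, 26, 26) [315.4 217.7] [25.1 25.8] [0.49761437 0.34129505 0.081     ]
[[141, 91, 54], [133, 86, 56], [114, 108, 95], [224, 220, 202], [218, 214, 195], [217, 213, 194], [218, 214, 192], [222, 218, 198], [220, 216, 195], [131, 82, 49], [136, 89, 55], [219, 155, 90], [217, 152, 89]]
[[128, 90, 60], [98, 67, 43], [95, 65, 42], [95, 65, 43], [210, 203, 183], [216, 210, 190], [216, 211, 190], [218, 214, 192], [222, 216, 198], [225, 220, 202], [233, 230, 216], [144, 91, 56], [142, 91, 57], [137, 89, 53], [134, 88, 54]]
```

send_rows --increments '[[[-0.08,0.02,-0.9],[0,0,0],0],[[0,0,-0.9],[0,0,0],0],[[0,0,-0.9],[0,0,0],0],[[0,0,-0.9],[0,0,0],0],[[0,0,-0.9],[0,0,0],0]]'

```text
time: 27.55
tool_pos: [0.4976, 0.34, 0.1663]
tcp_rot: [[-0.996, 0.088, -0.001], [0.088, 0.996, -0.0], [0.001, -0.0, -1.0]]
ft_force: [-0.7, 0.5, 1.0]
width: 0.498
grasp_force: 0.0
```

send_rows --increments '[[[0,0,-0.9],[0,0,0],0],[[0,0,-0.9],[0,0,0],0],[[0,0,-0.9],[0,0,0],0],[[0,0,-0.9],[0,0,0],0],[[0,0,-0.75],[0,0,0],0]]'

```text
time: 28.05
tool_pos: [0.4975, 0.3402, 0.0794]
tcp_rot: [[-0.996, 0.088, -0.001], [0.088, 0.996, -0.0], [0.001, -0.0, -1.0]]
ft_force: [0.8, 0.2, -0.6]
width: 0.499
grasp_force: 0.0
```

send_rows --increments '[[[0,0,0],[0,0,0],-0.3],[[0,0,0],[0,0,0],-0.4],[[0,0,0],[0,0,0],-1],[[0,0,0],[0,0,0],-1],[[0,0,0],[0,0,0],-1]]' --grip_force 50

```text
time: 28.55
tool_pos: [0.4979, 0.3406, 0.0819]
tcp_rot: [[-0.996, 0.088, 0.001], [0.088, 0.996, 0.0], [-0.001, 0.001, -1.0]]
ft_force: [0.2, 0.4, 0.0]
width: 0.265
grasp_force: 49.0
```

send_rows --increments '[[[0,0,0.4],[0,0,0],-1],[[0,0,0.8],[0,0,0],-1],[[0,0,1],[0,0,0],-1],[[0,0,1],[0,0,0],-1],[[0,0,1],[0,0,0],-1]]'

```text
time: 29.05
tool_pos: [0.4977, 0.3405, 0.1678]
tcp_rot: [[-0.996, 0.088, 0.001], [0.088, 0.996, 0.001], [-0.001, 0.001, -1.0]]
ft_force: [0.1, 0.2, -1.2]
width: 0.262
grasp_force: 49.1
```

send_rows --increments '[[[0,0,1],[0,0,0],-1],[[0,0,1],[0,0,0],-1],[[0,-1,0.5],[0,0,0],-1],[[0,-1,0],[0,0,0],-1],[[0,-1,0],[0,0,0],-1]]'

```text
time: 29.55
tool_pos: [0.4974, 0.2787, 0.2154]
tcp_rot: [[-0.996, 0.088, 0.0], [0.088, 0.996, -0.0], [-0.0, -0.0, -1.0]]
ft_force: [-0.5, 0.1, -0.0]
width: 0.26
grasp_force: 49.2
```

send_rows --increments '[[[0,-1,0],[0,0,0],-1],[[0,-1,0],[0,0,0],-1],[[0,-1,0],[0,0,0],-1],[[0,-1,0],[0,0,0],-1],[[0,-1,0],[0,0,0],-1]]'

```text
time: 30.05
tool_pos: [0.4971, 0.1783, 0.2147]
tcp_rot: [[-0.996, 0.089, -0.001], [0.089, 0.996, -0.0], [0.001, -0.0, -1.0]]
ft_force: [-0.1, -0.5, -0.0]
width: 0.259
grasp_force: 49.2
```

send_rows --increments '[[[0,-1,0],[0,0,0],-1],[[0,-1,0],[0,0,0],-1],[[0,-1,0],[0,0,0],-1],[[0,-1,0],[0,0,0],-1],[[0,-1,0],[0,0,0],-1]]'

```text
time: 30.55
tool_pos: [0.4968, 0.0785, 0.2147]
tcp_rot: [[-0.996, 0.089, -0.001], [0.089, 0.996, -0.0], [0.001, -0.0, -1.0]]
ft_force: [-0.2, -0.7, -0.8]
width: 0.259
grasp_force: 49.2
```

send_rows --increments '[[[0,-1,0],[0,0,0],-1],[[-0.05,-0.95,0],[0,0,0],-1],[[0,0,0],[0,0,0],-1],[[0,0,0],[0,0,0],-1],[[0,0,0],[0,0,0],-1]]'

```text
time: 31.05
tool_pos: [0.4964, 0.0415, 0.2151]
tcp_rot: [[-0.996, 0.088, -0.0], [0.088, 0.996, 0.0], [0.0, 0.0, -1.0]]
ft_force: [-0.5, -0.1, -1.5]
width: 0.263
grasp_force: 49.2
```

```bash
python3 - <<'E'
from h import *
s,p=wsnap("w9")
im=p["image"]; hsv=cv2.cvtColor(im,cv2.COLOR_RGB2HSV); T=np.array(s["tool_pos"]); u,v=project(p,T,s); print(u,v)
# head disc held between pads: print column / row profile
m=((hsv[:,:,1]<60)&(hsv[:,:,2]>140)).astype(np.uint8); u,v=int(u),int(v); m2=np.zeros_like(m); m2[v-70:v+60,u-36:u+36]=m[v-70:v+60,u-36:u+36]
n,l,st,c=cv2.connectedComponentsWithStats(m2)
for i in range(1,n):
    if st[i,4]>80: print(st[i],c[i].round(1))
for dz in (-.004,0,.001): print(dz,project(p,T+[-.012,0,dz],s),project(p,T+[.012,0,dz],s))
# hole
print("hole proj",project(p,(.4965,.0415,.088),s))
E
```

```text
31.05 [0.4964 0.0415 0.2151] [[-0.996, 0.088, -0.0], [0.088, 0.996, 0.0], [0.0, 0.0, -1.0]] [-0.5 -0.1 -1.5] 0.2629435210914225
314.75329389450866 329.80719984072607
[288 339  55  26 449] [305.5 354.7]
-0.004 [312.04024573 297.48343207] [317.34572032 349.94173905]
0 [311.95344177 302.26120429] [317.40521243 355.8491476 ]
0.001 [311.93097777 303.49798996] [317.42057564 357.37491746]
hole proj [314.92817708 236.04582639]
```

send_rows --increments '[[[0,0,-1],[0,0,0],-1],[[0,0,-1],[0,0,0],-1],[[0,0,-0.3],[0,0,0],-1],[[0,0,-0.25],[0,0,0],-1],[[0,0,-0.25],[0,0,0],-1]]'

```text
time: 31.6
tool_pos: [0.4969, 0.0417, 0.1598]
tcp_rot: [[-0.996, 0.087, 0.001], [0.087, 0.996, -0.0], [-0.001, 0.0, -1.0]]
ft_force: [-3.1, -1.4, 3.1]
width: 0.26
grasp_force: 49.7
```

send_rows --increments '[[[0,0,-0.15],[0,0,0],-1],[[0,0,-0.15],[0,0,0],-1],[[0,0,-0.15],[0,0,0],-1],[[0,0,0],[0,0,0],-1],[[0,0,0],[0,0,0],-1]]'

```text
time: 32.1
tool_pos: [0.4966, 0.0415, 0.1501]
tcp_rot: [[-0.996, 0.088, -0.0], [0.088, 0.996, -0.0], [0.0, -0.0, -1.0]]
ft_force: [-2.8, -1.3, -2.1]
width: 0.261
grasp_force: 49.2
```

send_rows --increments '[[[-0.04,-0.02,-0.1],[0,0,0],-1],[[0,0,-0.2],[0,0,0],-1],[[0,0,-0.15],[0,0,0],-1],[[0,0,-0.15],[0,0,0],-1],[[0,0,0],[0,0,0],-1]]'

```text
time: 32.6
tool_pos: [0.4958, 0.0411, 0.1378]
tcp_rot: [[-0.996, 0.088, -0.0], [0.088, 0.996, 0.0], [0.0, -0.0, -1.0]]
ft_force: [-0.1, -0.4, -1.1]
width: 0.263
grasp_force: 49.3
```

send_rows --increments '[[[0,0,-0.15],[0,0,0],-1],[[0,0,-0.15],[0,0,0],-1],[[0,0,-0.15],[0,0,0],-1],[[0,0,0],[0,0,0],-1],[[0,0,0],[0,0,0],-1]]'

```text
time: 33.1
tool_pos: [0.4958, 0.041, 0.129]
tcp_rot: [[-0.996, 0.088, -0.001], [0.088, 0.996, -0.0], [0.001, -0.0, -1.0]]
ft_force: [-1.8, -1.6, -1.8]
width: 0.256
grasp_force: 49.1
```

Below the right lug's mouth and sliding freely. I'll push it home.

send_rows --increments '[[[-0.02,-0.03,-0.15],[0,0,0],-1],[[0,0,-0.15],[0,0,0],-1],[[0,0,-0.15],[0,0,0],-1],[[0,0,-0.1],[0,0,0],-1],[[0,0,0],[0,0,0],-1]]'

```text
time: 33.6
tool_pos: [0.4954, 0.0405, 0.1179]
tcp_rot: [[-0.996, 0.088, -0.0], [0.088, 0.996, 0.0], [0.0, 0.0, -1.0]]
ft_force: [-0.3, -0.3, -1.2]
width: 0.266
grasp_force: 49.3
```

send_rows --increments '[[[0,0,-0.05],[0,0,0],-1],[[0,0,-0.05],[0,0,0],-1],[[0,0,-0.05],[0,0,0],-1],[[0,0,-0.05],[0,0,0],-1],[[0,0,0],[0,0,0],-1]]'

```text
time: 34.1
tool_pos: [0.4957, 0.0405, 0.1149]
tcp_rot: [[-0.996, 0.088, 0.001], [0.088, 0.996, 0.0], [-0.001, 0.0, -1.0]]
ft_force: [-1.7, -0.4, 6.5]
width: 0.255
grasp_force: 50.2
```

The head meets the lug at the predicted height. I'll release, then confirm by pressing the head top with shut fingertips; contact is expected at TCP z≈0.136.

send_rows --increments '[[[0,0,-0.05],[0,0,0],-1],[[0,0,0],[0,0,0],-0.2],[[0,0,0],[0,0,0],0],[[0,0,0],[0,0,0],0],[[0,0,0.3],[0,0,0],0]]'

```text
time: 34.6
tool_pos: [0.4951, 0.0405, 0.1187]
tcp_rot: [[-0.996, 0.088, -0.001], [0.088, 0.996, -0.0], [0.001, -0.0, -1.0]]
ft_force: [-0.1, -0.0, -0.5]
width: 0.502
grasp_force: 0.0
```

send_rows --increments '[[[0,0,0.8],[0,0,0],0],[[0,0,0.8],[0,0,0],0],[[0,0,0.1],[0,0,0],-1],[[0,0,0],[0,0,0],-1],[[0,0,0],[0,0,0],-1]]' --grip_force 20

```text
time: 35.1
tool_pos: [0.4954, 0.0405, 0.153]
tcp_rot: [[-0.996, 0.088, -0.0], [0.088, 0.996, -0.0], [0.0, -0.0, -1.0]]
ft_force: [-0.7, 0.7, -0.5]
width: 0.008
grasp_force: 0.0
```

send_rows --increments '[[[0,0,-0.3],[0,0,0],-1],[[0,0,-0.1],[0,0,0],-1],[[0,0,-0.1],[0,0,0],-1],[[0,0,-0.1],[0,0,0],-1],[[0,0,0],[0,0,0],-1]]'

```text
time: 35.6
tool_pos: [0.4954, 0.0405, 0.1409]
tcp_rot: [[-0.996, 0.088, -0.001], [0.088, 0.996, -0.0], [0.001, -0.0, -1.0]]
ft_force: [0.3, 0.5, 0.2]
width: 0.0
grasp_force: 0.0
```

send_rows --increments '[[[0,0,-0.1],[0,0,0],-1],[[0,0,-0.05],[0,0,0],-1],[[0,0,-0.05],[0,0,0],-1],[[0,0,-0.05],[0,0,0],-1],[[0,0,0],[0,0,0],-1]]'

```text
time: 36.1
tool_pos: [0.4955, 0.0405, 0.1362]
tcp_rot: [[-0.996, 0.088, -0.0], [0.088, 0.996, -0.0], [0.0, -0.0, -1.0]]
ft_force: [-0.0, 0.0, -0.6]
width: 0.003
grasp_force: 0.0
```

send_rows --increments '[[[0,0,-0.05],[0,0,0],-1],[[0,0,-0.05],[0,0,0],-1],[[0,0,0],[0,0,0],-1],[[0,0,0],[0,0,0],-1],[[0,0,0],[0,0,0],-1]]'

```text
time: 36.6
tool_pos: [0.4958, 0.0405, 0.1359]
tcp_rot: [[-0.996, 0.088, 0.001], [0.088, 0.996, 0.0], [-0.001, 0.0, -1.0]]
ft_force: [-7.5, -0.4, 16.0]
width: -0.002
grasp_force: 7.9
```

The pin is fully home, with contact at z=0.136. I'll go over the posts and pinch them.

send_rows --increments '[[[0,0,0.8],[0,0,0],-1],[[0,0,1],[0,0,0.15],1],[[0,0,1],[0,0,0],1],[[-0.9,0.05,0],[0,0,0],1],[[-0.9,0.05,0],[0,0,0],1]]'

```text
time: 37.1
tool_pos: [0.4594, 0.0425, 0.1916]
tcp_rot: [[-0.997, 0.072, 0.001], [0.072, 0.997, 0.0], [-0.001, 0.0, -1.0]]
ft_force: [0.2, 0.5, -0.2]
width: 0.677
grasp_force: 0.0
```

send_rows --increments '[[[-0.9,0.07,0],[0,0,0],1],[[0,0,0],[0,0,0],1],[[0,0,-0.8],[0,0,0],1],[[0,0,-0.8],[0,0,0],1],[[0,0,-0.6],[0,0,0],1]]'

```text
time: 37.6
tool_pos: [0.4413, 0.0438, 0.144]
tcp_rot: [[-0.997, 0.072, -0.002], [0.072, 0.997, -0.0], [0.002, -0.0, -1.0]]
ft_force: [0.2, -0.6, -0.8]
width: 0.997
grasp_force: 0.0
```

send_rows --increments '[[[0,0,-0.5],[0,0,0],1],[[0,0,-0.2],[0,0,0],0.3],[[0,0,0],[0,0,0],0.1],[[0,0,0],[0,0,0],0],[[0,0,0],[0,0,0],0]]' --grip_force 40

```text
time: 38.1
tool_pos: [0.4418, 0.0439, 0.1329]
tcp_rot: [[-0.997, 0.072, 0.001], [0.072, 0.997, 0.0], [-0.001, 0.0, -1.0]]
ft_force: [0.4, 0.5, 0.1]
width: 0.497
grasp_force: 0.0
```

send_rows --increments '[[[0,0,0],[0,0,0],-0.1],[[0,0,0],[0,0,0],-1],[[0,0,0],[0,0,0],-1],[[0,0,0],[0,0,0],-1],[[0,0,0],[0,0,0],-1]]'

```text
time: 38.6
tool_pos: [0.4418, 0.0437, 0.1332]
tcp_rot: [[-0.997, 0.072, 0.001], [0.072, 0.997, -0.0], [-0.001, -0.0, -1.0]]
ft_force: [-2.5, -2.4, 5.7]
width: 0.452
grasp_force: 39.5
```

send_rows --increments '[[[0,0,0],[0,0,0],-1],[[0,0,0],[0,0,0],-1],[[0,0,0],[0,0,0],-1],[[0,0,0],[0,0,0],-1],[[0,0,0],[0,0,0],-1]]' --grip_force 80

```text
time: 39.1
tool_pos: [0.4418, 0.0437, 0.1334]
tcp_rot: [[-0.997, 0.072, 0.001], [0.072, 0.997, -0.0], [-0.001, -0.0, -1.0]]
ft_force: [-3.9, -3.6, 8.2]
width: 0.44
grasp_force: 79.3
```

send_rows --increments '[[[0,0,0],[0,0,0],-1],[[0,0,0],[0,0,0],-1],[[0,0,0],[0,0,0],-1],[[0,0,0],[0,0,0],-1],[[0,0,0],[0,0,0],-1]]'

```text
time: 39.6
tool_pos: [0.4418, 0.0437, 0.1334]
tcp_rot: [[-0.997, 0.072, 0.001], [0.072, 0.997, -0.0], [-0.001, -0.0, -1.0]]
ft_force: [-4.0, -3.0, 9.1]
width: 0.437
grasp_force: 79.3
```

```bash
python3 -c "
from plant import robot
print(robot.job_done())"
```

```text
the job is handed in; nothing more can be done
None
```

The job is handed in after about 40 s of arm time: spare cup nested, both mould halves shut, pin head fully home, and the gripper still pinching the two posts at about 80 N. The hand-in gave no verdict back.

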